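# Steady the rocking display board

## Task

The wooden display board on the shop counter rocks at one corner: press on its corner marks, one after another, until you find the corner that gives, then press the brass shim beside that corner fully flat. Use the fingertips only: leave the other three shims up, do not lift or shift the board, and leave the tin on it and the other goods where they are.

Things in the scene. Friction and masses are not known exactly. Their poses are not given: they have to be found in the camera images.
- frame: low dark steel frame of the display stand, fixed to the counter, 310 mm long in its own y, 174 mm in its own x. Origin: middle of its underside, on the counter; z up. It carries four look-alike rubber pads (20 mm across), one under each corner mark of the board; one of them (loose_pad in the rules) is sprung. Which corner it is under varies and is not reported: only pressing shows it.
- board: loose wooden board 180 (own x) x 200 (own y) x 12 mm, about 0.9 kg, lying level on the frame's four round pads. Origin: middle of its underside, 24 mm above the counter; its top is 36 mm above the counter. Axes parallel to the frame's.
- spotA (a point): centre of the dark round mark (18 mm) on the board's top at its -x +y corner (board axes), 70 mm from the board's centre both ways and right above that corner's pad. Press here to test the corner: a sound corner stays at its height; the loose one begins to sink at 1 to 2 N, is fully down (about 5 mm lower) at 3 to 4 N, and springs back when let go.
- spotB (a point): centre of the dark round mark (18 mm) on the board's top at its +x +y corner (board axes), 70 mm from the board's centre both ways and right above that corner's pad. Press here to test the corner: a sound corner stays at its height; the loose one begins to sink at 1 to 2 N, is fully down (about 5 mm lower) at 3 to 4 N, and springs back when let go.
- spotC (a point): centre of the dark round mark (18 mm) on the board's top at its +x -y corner (board axes), 70 mm from the board's centre both ways and right above that corner's pad. Press here to test the corner: a sound corner stays at its height; the loose one begins to sink at 1 to 2 N, is fully down (about 5 mm lower) at 3 to 4 N, and springs back when let go.
- spotD (a point): centre of the dark round mark (18 mm) on the board's top at its -x -y corner (board axes), 70 mm from the board's centre both ways and right above that corner's pad. Press here to test the corner: a sound corner stays at its height; the loose one begins to sink at 1 to 2 N, is fully down (about 5 mm lower) at 3 to 4 N, and springs back when let go.
- tabA (a point): point to press on the top of shim A's tab (red stripe), on the -x +y corner's outer side. The shim is a brass strip 24 mm wide (frame x) and 4 mm thick, hinged 108 mm from the frame's centre line (frame y) and 70 mm along (frame x); its slanted tab sticks out 42 mm past the hinge, away from the board, and this point lies 32 mm past the hinge. It starts about 37 mm above the counter; with the shim flat it is 23.5 mm above the counter and 140 mm from the frame's centre line.
- shimA (a joint): angle of shim A (rad): 0 = tab fully raised (it starts at 0 to 0.06), 0.45 = flat on its stop. Stiff hinge: about 5 N on the tab moves it, and it stays where it is left. When flat, its inner end comes up under the board's corner and carries it.
- tabB (a point): point to press on the top of shim B's tab (red stripe), on the +x +y corner's outer side. The shim is a brass strip 24 mm wide (frame x) and 4 mm thick, hinged 108 mm from the frame's centre line (frame y) and 70 mm along (frame x); its slanted tab sticks out 42 mm past the hinge, away from the board, and this point lies 32 mm past the hinge. It starts about 37 mm above the counter; with the shim flat it is 23.5 mm above the counter and 140 mm from the frame's centre line.
- shimB (a joint): angle of shim B (rad): 0 = tab fully raised (it starts at 0 to 0.06), 0.45 = flat on its stop. Stiff hinge: about 5 N on the tab moves it, and it stays where it is left. When flat, its inner end comes up under the board's corner and carries it.
- tabC (a point): point to press on the top of shim C's tab (red stripe), on the +x -y corner's outer side. The shim is a brass strip 24 mm wide (frame x) and 4 mm thick, hinged 108 mm from the frame's centre line (frame y) and 70 mm along (frame x); its slanted tab sticks out 42 mm past the hinge, away from the board, and this point lies 32 mm past the hinge. It starts about 37 mm above the counter; with the shim flat it is 23.5 mm above the counter and 140 mm from the frame's centre line.
- shimC (a joint): angle of shim C (rad): 0 = tab fully raised (it starts at 0 to 0.06), 0.45 = flat on its stop. Stiff hinge: about 5 N on the tab moves it, and it stays where it is left. When flat, its inner end comes up under the board's corner and carries it.
- tabD (a point): point to press on the top of shim D's tab (red stripe), on the -x -y corner's outer side. The shim is a brass strip 24 mm wide (frame x) and 4 mm thick, hinged 108 mm from the frame's centre line (frame y) and 70 mm along (frame x); its slanted tab sticks out 42 mm past the hinge, away from the board, and this point lies 32 mm past the hinge. It starts about 37 mm above the counter; with the shim flat it is 23.5 mm above the counter and 140 mm from the frame's centre line.
- shimD (a joint): angle of shim D (rad): 0 = tab fully raised (it starts at 0 to 0.06), 0.45 = flat on its stop. Stiff hinge: about 5 N on the tab moves it, and it stays where it is left. When flat, its inner end comes up under the board's corner and carries it.
- tin: squat green tin, 56 mm across, 42 mm tall, standing in the middle of the board; leave it there. Origin: centre of its underside.
- spice: amber spice jar, 38 mm across, 55 mm tall, standing just beyond the stand's +y side; bystander. Origin: centre of its underside.
- cup: small white cup, 60 mm across, 55 mm tall, just beyond the stand's -y side; bystander. Origin: centre of its underside.
- jar: glass jar with brass cap, 68 mm across, 100 mm tall, to the left; bystander. Origin: centre of its underside.
- bowl: terracotta bowl, 120 mm across, 55 mm tall, to the right; bystander. Origin: centre of its underside.
- carton: small cardboard carton 60 x 90 x 45 mm, to the right; bystander. Origin: centre of its underside.

How it is judged:
By the outcome, as a careful person would: the job done as asked, in the order asked, and still so for the second after the job is handed in, with the robot touching nothing.
It also fails if it takes over 64 s, if anything falls off the work surface, if the arm or the gripper's body presses on something with over 40 N, if the wrist force passes 120 N, or if a joint passes its speed limit or range.

## Robot

A 7-joint arm with a two-finger parallel gripper is mounted at the origin on the work surface. World frame = base frame: x ahead of the robot, y to its left, z up, the work surface at z = 0. Lengths are in m, angles in rad, forces in N, time in s.
With the tool pointing down it reaches from about 0.425 to 0.875 m from the base axis. Payload 4.7 kg.
Tool frame: the origin (TCP) lies midway between the tips of the shut fingers; the grasp point (between the pads) lies 19 mm behind it; z points along the fingers, y is the direction in which the jaws open and shut (so a half turn about z gives the same grasp; the last joint's range is limited). The gripper opens to 87 mm and grips with 3 to 60 N. Pads are 19 mm wide; open, the fingers measure 117 mm over their backs; the gripper's body (75 mm by 190 mm) begins 51 mm behind the grasp point.
Start: joints at [1.124, 0.321, -0.07, 1.45, 0.023, 1.371, -0.057], TCP at [0.289, -0.582, 0.223] pointing down, gripper open.
Joint ranges: [-2.86, 2.86], [-0.3, 2.09], [-1.38, 1.24], [0.06, 2.45], [-1.56, 4.7], [0.09, 2.05], [-2.69, 2.69]. Speed limits (rad/s): [2.57, 2.57, 3.14, 3.14, 3.14, 3.14, 3.14].

## Interface

Orientations are given as a rotation vector (axis times angle).
In Python, from bench import get_state, cams, job gives the robot as it stands.
- The arm moves only by the shell command python3 -m inch 'ROWS' [FORCE]. ROWS is text: rows parted by semicolons, each of 7 numbers parted by spaces: the shift along the tool's x, y, z in mm, then the turn, a rotation vector about the tool's x, y, z in rad, then the opening in per cent of the stroke, from 0 (shut) to 100 (fully open). A call has 1 to 20 rows; each row shifts and turns the pose as measured when the row begins, along the tool's axes as they then stand; what a row does not reach is not made up. A row lasts 1/10 s, in which the tool goes at most 50 mm and 8.59 degrees, less where a joint would pass 70% of its speed; a pose out of reach is approached as far as the arm can. A call with a gripper value outside its range is refused whole. The fingers move at their own pace and stop on an object; FORCE is the grip in N (left out, the last holds). Time passes only in rows, so rows that do not move let the fingers close. It gives the time, the measured TCP pose, the force and the opening at its end, in the units of the state.
- get_state(): the state, without advancing time (a new reading comes with each control period).
- cams.get_image(name): name is "scene" or "top" or "wrist"; returns the picture (400x640x3 uint8, red, green, blue); there is no depth.
- cams.camera_info(name): a dict with "intrinsics" (3x3 intrinsics, pixels), "eye" and "orientation" of the camera in the world; the wrist camera has in their place "mount" (4x4, takes a point from camera to tool coordinates, whose origin is the TCP and whose axes are the flange's). Camera axes: x right, y down, z forward; pixel columns grow to the right and rows downward; lengths in m; the calibration is good to about 2 mm. A picture is of the moment at which its call begins: read the wrist's pose just before it. camera_info takes no time and is no camera call.
- job.close_job(): hands the job in, once; it reports no verdict.
The state is a dict: "time": time; "joint_positions": joint angles; "qd": joint speeds; "joint_torque": joint torques, N m; "position": TCP position; "tool_rot": TCP orientation; "ft_force": force on the tool from outside, world axes, zero at the start; "torque": the same for the moment, N m; "grip_width": opening from 0.0 (shut) to 1.0 (fully open).
Only numpy, scipy, OpenCV 4.12 (cv2) and the standard library are available. Lean on these libraries where they do the work, as an engineer would, in place of code of your own. Each camera call takes 0.05 s, during which the arm holds its last target. There are 200 camera calls.

## Working session

There is one attempt and no reset: what is moved stays moved. The work goes in short steps, Python scripts to look and compute and a shell command to move; the robot and the scene stay as the last step left them, time stands still between calls to the robot, and variables do not carry over. Pictures are saved under pics/ and viewed, and the job is handed in when it is done.

```bash
ls; mkdir -p pics
python3 - <<'E'
from bench import get_state, cams, job
import cv2
s=get_state(); print({k:s[k] for k in ('time','position','tool_rot','ft_force','grip_width')})
for n in ('scene','top','wrist'):
    im=cams.get_image(n); cv2.imwrite(f'pics/{n}0.png',im[:,:,::-1]); print(n,cams.camera_info(n))
E
```

```text
pics
{'time': 0.0, 'position': array([ 0.28875317, -0.5817142 ,  0.22146389]), 'tool_rot': array([-3.05674734e+00, -7.17152920e-01,  8.85382713e-04]), 'ft_force': array([-0.19387383, -0.35670805,  0.16922394]), 'grip_width': 0.9997903715434883}
scene {'intrinsics': array([[378.51345394,   0.        , 322.91540395],
       [  0.        , 378.51345394, 202.71165883],
       [  0.        ,   0.        ,   1.        ]]), 'eye': array([ 1.2120703 , -0.03382901,  0.81414647]), 'orientation': array([-1.79593459, -1.73429272,  0.69370691])}
top {'intrinsics': array([[506.10728094,   0.        , 315.59613308],
       [  0.        , 506.10728094, 203.72623667],
       [  0.        ,   0.        ,   1.        ]]), 'eye': array([ 0.35418377, -0.00434912,  1.4969699 ]), 'orientation': array([-2.20578453,  2.14163012, -0.11720518])}
wrist {'intrinsics': array([[285.09011786,   0.        , 327.12241991],
       [  0.        , 285.09011786, 194.72068292],
       [  0.        ,   0.        ,   1.        ]]), 'mount': array([[-8.85375327e-04, -9.68236348e-01, -2.50035180e-01,
         6.78194064e-02],
       [ 9.99998796e-01, -5.38674410e-04, -1.45503572e-03,
         1.24053977e-03],
       [ 1.27413092e-03, -2.50036167e-01,  9.68235659e-01,
        -1.62888433e-01],
       [ 0.00000000e+00,  0.00000000e+00,  0.00000000e+00,
         1.00000000e+00]])}
```

View pics/scene0.png

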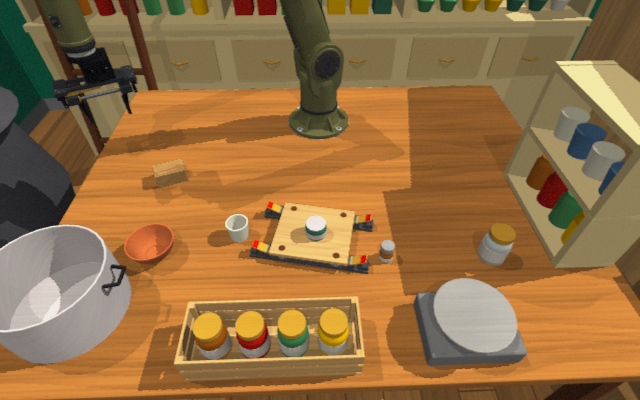

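View pics/top0.png

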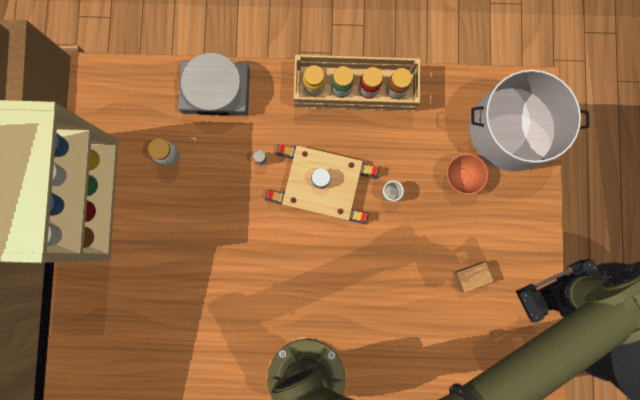

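The top view shows the stand at about (322,182), with dark marks at the board corners and red-striped tabs at about (283,151), (370,170), (358,216) and (273,196). I'll enlarge it and measure.

```bash
cat > h.py <<'E'
import numpy as np, cv2
from scipy.spatial.transform import Rotation as R
from bench import cams
def ray(n,uv,z):
    i=cams.camera_info(n); K=i['intrinsics']; Rm=R.from_rotvec(i['orientation']).as_matrix()
    d=Rm@np.linalg.inv(K)@np.array([uv[0],uv[1],1.]); e=i['eye']
    return e+d*(z-e[2])/d[2]
E
python3 - <<'E'
from h import *
t=cv2.imread('pics/top0.png'); s=cv2.imread('pics/scene0.png')
a=cv2.resize(t[135:230,250:410],None,fx=5,fy=5,interpolation=cv2.INTER_CUBIC); cv2.imwrite('pics/topc.png',a)
b=cv2.resize(s[190:280,215:405],None,fx=4,fy=4,interpolation=cv2.INTER_CUBIC); cv2.imwrite('pics/scenec.png',b)
for n,im,box in (('top',t,(250,135,410,230)),('scene',s,(215,190,405,280))):
    x0,y0,x1,y1=box; h=cv2.cvtColor(im[y0:y1,x0:x1],cv2.COLOR_BGR2HSV)
    wood=cv2.inRange(h,(8,60,120),(30,255,255)); dark=cv2.inRange(h[:,:,2],0,115)
    red=cv2.inRange(h,(0,190,120),(6,255,255))|cv2.inRange(h,(174,190,120),(180,255,255))
    for nm,m,z in (('dark',dark,.036),('red',red,.037)):
        k,l,st,c=cv2.connectedComponentsWithStats(m)
        for i in range(1,k):
            if 4<=st[i,4]<400:
                uv=c[i]+[x0,y0]; print(n,nm,st[i],uv.round(1),ray(n,uv,z).round(4))
E
```

```text
top dark [26 15 17  9 62] [283. 155.] [0.6411 0.0856 0.036 ]
top dark [54 18  3  3  6] [305.2 153.8] [0.6465 0.021  0.036 ]
top dark [10 21  7  9 31] [263.6 160.8] [0.622  0.1416 0.036 ]
top dark [100  29   3   3   7] [351.3 164.9] [ 0.618  -0.1149  0.036 ]
top dark [113  28   3   2   5] [363.8 163.6] [ 0.6228 -0.1514  0.036 ]
top dark [110  33  20  11  78] [369.3 174.8] [ 0.5901 -0.1681  0.036 ]
top dark [69 48 10  5 13] [323.8 185.8] [ 0.5537 -0.0363  0.036 ]
top dark [138  48   9   6  19] [392.3 184.9] [ 0.5625 -0.2357  0.036 ]
top dark [15 55 17 14 44] [271.2 199.3] [0.5097 0.1153 0.036 ]
top dark [32 56  2  3  4] [282.8 192. ] [0.532  0.0826 0.036 ]
top dark [42 64  3  3  8] [293.1 200. ] [0.5095 0.0517 0.036 ]
top dark [89 75  4  3  9] [340.3 211.1] [ 0.4813 -0.0861  0.036 ]
top dark [102  74   7   2   9] [354.4 209.7] [ 0.4867 -0.1269  0.036 ]
top dark [100  77  19  12  53] [361.  219.5] [ 0.4588 -0.1464  0.036 ]
top red [29 10  6  8 32] [281.7 148.1] [0.6613 0.0901 0.037 ]
top red [122  32   5   7  28] [374.1 170. ] [ 0.6046 -0.1817  0.037 ]
top red [18 56  5  8 30] [270.2 19
[... 156 characters left out ...]
.1439  0.036 ]
scene dark [138  30  20  12 171] [363.2 226.1] [0.553  0.1046 0.036 ]
scene dark [90 37 21  9 91] [314.2 231.9] [ 0.5689 -0.0279  0.036 ]
scene dark [94 48 12  3 13] [314.3 239.5] [ 0.5944 -0.0282  0.036 ]
scene dark [53 53  3  4  6] [269.2 244.5] [ 0.6072 -0.1449  0.036 ]
scene dark [164  57  14  12  81] [384.5 252.9] [0.6436 0.1486 0.036 ]
scene dark [183  71   5   3   9] [399.9 261.9] [0.6722 0.1829 0.036 ]
scene red [53 12  5  6 23] [269.9 204.5] [ 0.4651 -0.1514  0.037 ]
scene red [151  24   4   7  23] [367.6 217.3] [0.5226 0.12   0.037 ]
scene red [38 50  6  8 32] [255.4 243.4] [ 0.6033 -0.1805  0.037 ]
scene red [146  65   5   8  32] [363.  258.7] [0.6603 0.0921 0.037 ]
```

```bash
python3 -m inch -h 2>&1 | head; python3 -c "
from scipy.spatial.transform import Rotation as R
print(R.from_rotvec([-3.05674734e+00, -7.17152920e-01,  8.85382713e-04]).as_matrix().round(3))"
```

```text
invalid input at $: expected rows of numbers
[[ 0.896  0.445 -0.001]
 [ 0.445 -0.896  0.002]
 [-0.    -0.002 -1.   ]]
```

View pics/topc.png

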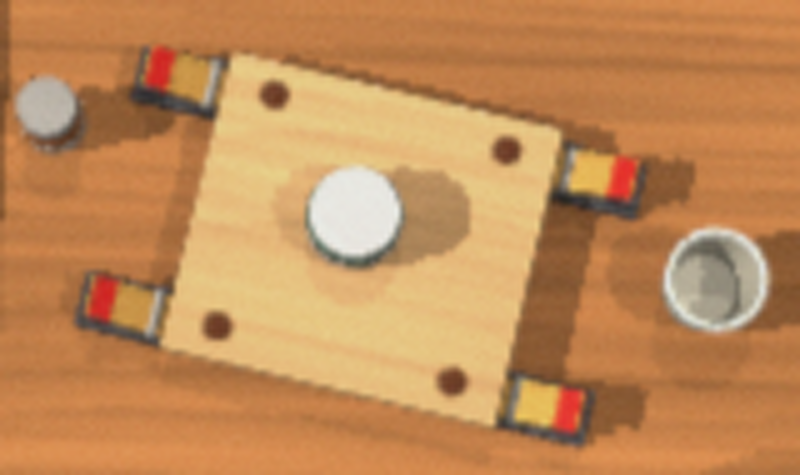

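View pics/scenec.png

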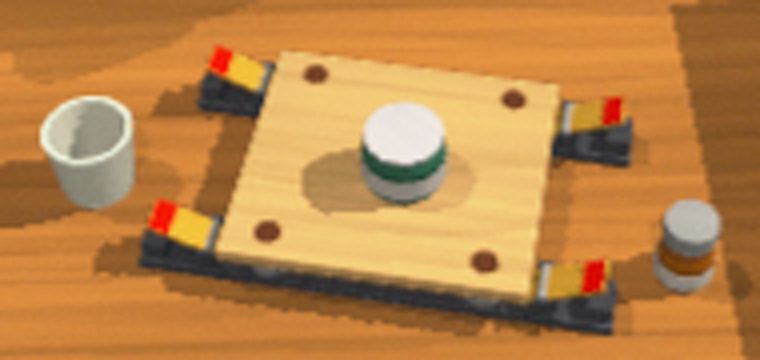

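The crops show four dark marks and the four tabs. Spice is on the left (+y) and the cup on the right (−y), so B is top-left, C top-right, D bottom-right and A bottom-left. Next I'll fit the frame pose using both views.

Run:
```python
from h import *
# crop px -> image px ; A,B,C,D
tp=(np.array([[217,325],[273,95],[507,150],[452,381]])+.5)/5-.5+[250,135]
sp=(np.array([[513,99],[484,261],[267,231],[316,73]])+.5)/4-.5+[215,190]
loc=np.array([[-70,70],[70,70],[70,-70],[-70,-70]])/1e3
T=np.array([ray('top',u,.036) for u in tp])[:,:2]; S=np.array([ray('scene',u,.036) for u in sp])[:,:2]
for n,P in (('top',T),('scene',S),('mean',(T+S)/2)):
    c=P.mean(0); q=P-c
    yaw=np.arctan2((loc[:,0]*q[:,1]-loc[:,1]*q[:,0]).sum(),(loc*q).sum())
    Rz=np.array([[np.cos(yaw),-np.sin(yaw)],[np.sin(yaw),np.cos(yaw)]])
    print(n,c.round(4),yaw.round(4),'res mm',((q-loc@Rz.T)*1e3).round(1).tolist())
print('spots',(c+loc@Rz.T).round(4).tolist())
tl=np.array([[-70,140],[70,140],[70,-140],[-70,-140]])/1e3
print('tabs',(c+tl@Rz.T).round(4).tolist())
def fr(p): return ((np.array(p)[:2]-c)@Rz*1e3).round(1)
print('cup top',fr(ray('top',((716+.5)/5+249.5,(280+.5)/5+134.5),.055)))
print('spice',fr(ray('top',((47+.5)/5+249.5,(104+.5)/5+134.5),.055)))
print('tin',fr(ray('top',((354+.5)/5+249.5,(214+.5)/5+134.5),.078)))
for n,u in (('top',[[270.2,194.4],[281.7,148.1],[374.1,170],[363.1,216.5]]),('scene',[[367.6,217.3],[363,258.7],[255.4,243.4],[269.9,204.5]])):
    print(n,'stripes',[fr(ray(n,x,.040)).tolist() for x in u])
np.savez('fit.npz',c=c,yaw=yaw)
```

```text
top [ 0.5647 -0.0308] -0.2052 res mm [[0.3, 0.1], [-0.3, 0.4], [-0.2, -0.4], [0.3, -0.1]]
scene [ 0.5628 -0.0299] -0.2059 res mm [[-0.0, 0.0], [-0.0, 0.2], [0.5, -0.3], [-0.5, 0.1]]
mean [ 0.5637 -0.0304] -0.2056 res mm [[0.1, 0.1], [-0.2, 0.3], [0.1, -0.4], [-0.1, 0.0]]
spots [[0.5095, 0.0524], [0.6465, 0.0239], [0.618, -0.1132], [0.4809, -0.0846]]
tabs [[0.5238, 0.121], [0.6608, 0.0924], [0.6037, -0.1817], [0.4666, -0.1531]]
cup top [  21.7 -204. ]
spice [ 31.2 194.6]
tin [6.8 6.9]
top stripes [[-69.8, 137.4], [70.3, 137.6], [70.4, -139.6], [-69.6, -138.8]]
scene stripes [[-68.4, 138.9], [71.7, 139.5], [71.5, -137.8], [-69.1, -137.6]]
```

```bash
cat > st.py <<'E'
from h import *
from bench import get_state
f=np.load('fit.npz'); y=float(f['yaw']); c=f['c']
s=get_state(); p=s['position']; Rz=np.array([[np.cos(y),-np.sin(y)],[np.sin(y),np.cos(y)]])
T=R.from_rotvec(s['tool_rot']).as_matrix()
G=np.array([[np.cos(y),np.sin(y),0],[np.sin(y),-np.cos(y),0],[0,0,-1]])
print('t',round(s['time'],2),'frame xy mm',((p[:2]-c)@Rz*1e3).round(1),'z mm',round(p[2]*1e3,2),'F',s['ft_force'].round(2),'rot err (tool)',R.from_matrix(T.T@G).as_rotvec().round(4),'grip',round(s['grip_width'],3),'q',s['joint_positions'].round(2))
E
python3 -m inch '0 0 0 0 0 0.133 0; 0 0 0 0 0 0.133 0; 0 0 0 0 0 0.133 0; 0 0 0 0 0 0.133 0; 0 0 0 0 0 0.133 0'; python3 st.py
```

```text
time: 0.65
position: [0.2881, -0.5807, 0.2191]
tool_rot: [-3.116, 0.359, 0.005]
ft_force: [0.6, -0.1, 0.5]
grip_width: 0.632
t 0.65 frame xy mm [-157.5 -595. ] z mm 219.06 F [ 0.59 -0.09  0.52] rot err (tool) [-0.0048  0.0038 -0.0238] grip 0.632 q [ 1.05  0.32  0.02  1.46 -0.01  1.37 -0.73]
```

```bash
python3 -m inch '7 -40 0 0 0 -0.02 0; 7 -40 0 0 0 0 0; 7 -40 0 0 0 0 0; 7 -40 0 0 0 0 0; 7 -40 0 0 0 0 0; 7 -40 0 0 0 0 0; 7 -40 0 0 0 0 0; 7 -40 0 0 0 0 0; 7 -40 0 0 0 0 0; 7 -40 0 0 0 0 0; 7 -40 0 0 0 0 0; 0 0 0 0 0 0 0'; python3 st.py
```

```text
time: 1.85
position: [0.4601, -0.1508, 0.2157]
tool_rot: [-3.117, 0.338, 0.013]
ft_force: [0.5, -0.2, 0.4]
grip_width: 0.006
t 1.85 frame xy mm [ -76.9 -139.1] z mm 215.74 F [ 0.45 -0.2   0.39] rot err (tool) [-0.0056  0.0092 -0.0104] grip 0.006 q [ 0.62 -0.01 -0.35  1.84 -0.01  1.32 -1.52]
```

```bash
python3 -m inch '3 -30 10 -0.005 0.009 -0.01 0; 3 -30 20 0 0 0 0; 1 -9 40 0 0 0 0; 0 0 40 0 0 0 0; 0 0 30 0 0 0 0; 0 0 10 0 0 0 0; 0 0 0 0 0 0 0'; python3 st.py
```

```text
time: 2.55
position: [0.483, -0.0845, 0.0624]
tool_rot: [3.123, -0.32, 0.006]
ft_force: [-0.3, 0.4, -0.0]
grip_width: 0.007
t 2.55 frame xy mm [-68.  -69.4] z mm 62.37 F [-0.28  0.35 -0.  ] rot err (tool) [ 0.002  -0.0044  0.0012] grip 0.007 q [ 0.52  0.15 -0.43  2.01  0.08  0.99 -1.72]
```

```bash
python3 -m inch '-1 0 10 0.001 -0.004 0 0; -0.5 0 8 0 0 0 0; 0 0 2 0 0 0 0; 0 0 0 0 0 0 0'; python3 st.py
for i in 1; do python3 -m inch '0 0 2 0 0 0 0; 0 0 0 0 0 0 0'; done;  python3 st.py
```

```text
time: 2.95
position: [0.4844, -0.0862, 0.0447]
tool_rot: [3.122, -0.324, 0.01]
ft_force: [0.6, 0.9, -0.3]
grip_width: 0.003
t 2.95 frame xy mm [-66.2 -70.9] z mm 44.68 F [ 0.55  0.87 -0.34] rot err (tool) [ 0.0018 -0.0065 -0.0011] grip 0.003 q [ 0.52  0.18 -0.42  2.02  0.09  0.95 -1.73]
time: 3.15
position: [0.4854, -0.0865, 0.0436]
tool_rot: [3.122, -0.324, 0.013]
ft_force: [0.5, -1.2, -0.3]
grip_width: 0.006
t 3.15 frame xy mm [-65.3 -71. ] z mm 43.63 F [ 0.52 -1.25 -0.25] rot err (tool) [ 0.002  -0.0086 -0.0013] grip 0.006 q [ 0.52  0.18 -0.42  2.02  0.09  0.95 -1.73]
```

```bash
python3 -m inch '-3 -0.5 2 0 -0.008 0 0; -2 0 2 0 0 0 0'; python3 st.py; python3 -m inch '-1 0 2 0 0 0 0';python3 st.py;  python3 -m inch '-1 0 2 0 0 0 0'; python3 st.py
```

```text
time: 3.35
position: [0.4812, -0.0851, 0.0402]
tool_rot: [3.123, -0.324, 0.003]
ft_force: [-0.8, -0.8, -0.8]
grip_width: 0.002
t 3.35 frame xy mm [-69.6 -70.4] z mm 40.19 F [-0.75 -0.78 -0.83] rot err (tool) [ 0.0021 -0.0018 -0.0014] grip 0.002 q [ 0.52  0.18 -0.42  2.03  0.09  0.94 -1.74]
time: 3.45
position: [0.48, -0.0848, 0.0381]
tool_rot: [3.122, -0.324, 0.003]
ft_force: [-0.3, -0.3, -0.4]
grip_width: -0.002
t 3.45 frame xy mm [-70.8 -70.3] z mm 38.11 F [-0.31 -0.29 -0.42] rot err (tool) [ 0.0022 -0.0018 -0.0012] grip -0.002 q [ 0.51  0.18 -0.42  2.04  0.1   0.94 -1.74]
time: 3.55
position: [0.4792, -0.0846, 0.0363]
tool_rot: [3.122, -0.324, 0.003]
ft_force: [-3.5, 0.6, 19.0]
grip_width: 0.005
t 3.55 frame xy mm [-71.6 -70.3] z mm 36.34 F [-3.45  0.56 18.99] rot err (tool) [ 0.0023 -0.0024 -0.0012] grip 0.005 q [ 0.51  0.18 -0.42  2.04  0.1   0.94 -1.74]
```

```bash
for k in 1 2; do python3 -m inch '0 0 0.3 0 0 0 0' >/dev/null; python3 st.py; done
```

```text
t 3.65 frame xy mm [-71.6 -70.3] z mm 36.42 F [-2.31 -0.13  5.66] rot err (tool) [ 0.0025 -0.0024 -0.0011] grip 0.008 q [ 0.51  0.18 -0.42  2.04  0.1   0.94 -1.74]
t 3.75 frame xy mm [-71.6 -70.3] z mm 36.43 F [-0.73  0.77  3.95] rot err (tool) [ 0.0027 -0.0024 -0.0011] grip 0.002 q [ 0.51  0.18 -0.42  2.04  0.1   0.94 -1.74]
```

D is sound: 36.4 mm at both 19 N and 5.7 N. Next is A.

```bash
python3 -m inch '0 0 -12 0 0 0 0; 0 -10 -14 0 0 0 0; 0 -40 0 0 0 0 0; 0 -40 0 0 0 0 0; 0 -35 0 0 0 0 0; 0 -12 0 0 0 0 0; 0 0 0 0 0 0 0'>/dev/null; python3 st.py
```

```text
t 4.45 frame xy mm [-69.6  70.6] z mm 67.14 F [-0.91  0.02 -0.04] rot err (tool) [ 0.0014 -0.0072 -0.0058] grip 0.003 q [ 0.33  0.2  -0.53  1.96  0.12  1.01 -2.04]
```

```bash
python3 -m inch '-1 0 14 0.001 -0.006 -0.006 0; -0.5 0 10 0 0 0 0'>/dev/null; python3 st.py; python3 -m inch '-0.5 0 2 0 0 0 0'>/dev/null; python3 st.py
```

```text
t 4.65 frame xy mm [-69.6  69.6] z mm 43.46 F [-0.19 -0.55 -0.85] rot err (tool) [ 0.0007 -0.0043 -0.    ] grip 0.006 q [ 0.32  0.24 -0.52  1.97  0.15  0.96 -2.05]
t 4.75 frame xy mm [-71.1  67.8] z mm 39.58 F [0.23 0.01 0.11] rot err (tool) [ 0.0018 -0.0014 -0.0017] grip 0.004 q [ 0.32  0.24 -0.52  1.98  0.15  0.96 -2.05]
```

```bash
for r in 1 1; do python3 -m inch '0 0 1.4 0 0 0 0'>/dev/null; python3 st.py; done;  python3 -m inch '0 0 1.2 0 0 0 0'>/dev/null; python3 st.py;  python3 -m inch '0 0 1 0 0 0 0'>/dev/null; python3 st.py
```

```text
t 4.85 frame xy mm [-71.6  66.5] z mm 37.26 F [0.31 0.12 0.91] rot err (tool) [ 0.0025  0.0001 -0.0034] grip 0.004 q [ 0.32  0.24 -0.52  1.98  0.15  0.96 -2.05]
t 4.95 frame xy mm [-71.7  66.1] z mm 36.33 F [-5.37  0.53 17.56] rot err (tool) [ 0.0026  0.0011 -0.0048] grip 0.007 q [ 0.32  0.24 -0.52  1.98  0.15  0.96 -2.05]
t 5.05 frame xy mm [-71.7  66.1] z mm 36.36 F [-6.19  1.32 14.55] rot err (tool) [ 0.0027  0.0016 -0.0058] grip 0.006 q [ 0.32  0.24 -0.52  1.98  0.15  0.96 -2.05]
t 5.15 frame xy mm [-71.7  66.1] z mm 36.42 F [-3.    0.8   6.36] rot err (tool) [ 0.0028  0.002  -0.0065] grip 0.005 q [ 0.32  0.25 -0.52  1.98  0.15  0.96 -2.05]
```

A is sound, still at 36.4 mm at 15–17 N. Now B.

```bash
python3 -m inch '0 0 -12 0 0 0 0; 8 -1 -14 0 0 0 0; 40 -1 0 0 0 0 0; 40 -1 0 0 0 0 0; 38 0 0 0 0 0 0; 12 0 0 0 0 0 0; 0 0 0 0 0 0 0'>/dev/null; python3 st.py
```

```text
t 5.85 frame xy mm [73.4 64.2] z mm 68.03 F [-0.52 -0.42  0.75] rot err (tool) [ 0.0051 -0.0039 -0.0109] grip 0.005 q [ 0.29  0.47 -0.47  1.61  0.24  1.11 -2.02]
```

```bash
python3 -m inch '-2 -5 12 0.005 -0.004 -0.01 0; -1 -2 10 0 0 0 0; 0 0 2 0 0 0 0'>/dev/null; python3 st.py
```

```text
t 6.15 frame xy mm [68.3 71.3] z mm 42.7 F [ 0.41 -0.4   0.13] rot err (tool) [ 0.      0.0015 -0.0002] grip 0.004 q [ 0.28  0.5  -0.47  1.64  0.25  1.07 -2.03]
```

```bash
python3 -m inch '1 0 2 0 0 0 0' >/dev/null; python3 st.py; for r in 1 1 1 1; do python3 -m inch '0 0 1.3 0 0 0 0'>/dev/null; python3 st.py; done
```

```text
t 6.25 frame xy mm [68.  71.5] z mm 40.08 F [ 0.56 -0.79  0.47] rot err (tool) [0.0005 0.0029 0.0008] grip 0.006 q [ 0.28  0.5  -0.47  1.64  0.25  1.07 -2.03]
t 6.35 frame xy mm [67.3 71.5] z mm 38.38 F [0.48 0.25 0.35] rot err (tool) [0.0009 0.0036 0.0013] grip 0.008 q [ 0.28  0.5  -0.47  1.64  0.25  1.06 -2.03]
t 6.45 frame xy mm [67.  71.6] z mm 37.09 F [-0.92  0.09 -0.61] rot err (tool) [0.0009 0.0036 0.0016] grip 0.001 q [ 0.28  0.5  -0.46  1.64  0.25  1.06 -2.03]
t 6.55 frame xy mm [67.  71.6] z mm 36.46 F [-3.62 -0.67  7.96] rot err (tool) [0.0012 0.0035 0.0017] grip 0.005 q [ 0.28  0.5  -0.46  1.64  0.25  1.06 -2.03]
t 6.65 frame xy mm [67.  71.6] z mm 36.48 F [-4.85 -0.78  9.08] rot err (tool) [0.0017 0.0032 0.0016] grip 0.004 q [ 0.28  0.5  -0.46  1.64  0.25  1.06 -2.03]
```

B is sound, holding 36.5 mm at 9 N. I'll press C to confirm it gives.

```bash
python3 -m inch '0 0 -12 0 0 0 0; 2 10 -14 0 0 0 0; 1 40 0 0 0 0 0; 0 40 0 0 0 0 0; 0 38 0 0 0 0 0; 0 12 0 0 0 0 0; 0 0 0 0 0 0 0'>/dev/null; python3 st.py
```

```text
t 7.35 frame xy mm [ 74.9 -74.6] z mm 72.06 F [0.42 0.91 0.16] rot err (tool) [ 0.0016 -0.0077  0.0034] grip 0.003 q [ 0.49  0.43 -0.44  1.66  0.2   1.09 -1.77]
```

```bash
python3 -m inch '-4 -3 14 0.001 -0.007 0.003 0; -2 -1 12 0 0 0 0; 0 0 3 0 0 0 0'>/dev/null; python3 st.py
```

```text
t 7.65 frame xy mm [ 69.2 -66.6] z mm 42.33 F [-0.52  0.43  0.08] rot err (tool) [-0.0017 -0.0024  0.0032] grip 0.003 q [ 0.48  0.45 -0.43  1.69  0.21  1.04 -1.79]
```

```bash
python3 -m inch '1 2 2 0 0 0 0' >/dev/null; python3 st.py; for r in 1 1 1 1 1 1; do python3 -m inch '0 0.3 1.2 0 0 0 0'>/dev/null; python3 st.py; done
```

```text
t 7.75 frame xy mm [ 69.4 -66.1] z mm 39.19 F [ 0.52  0.05 -0.49] rot err (tool) [-0.0029 -0.0006  0.0065] grip 0.005 q [ 0.48  0.46 -0.43  1.69  0.21  1.04 -1.79]
t 7.85 frame xy mm [ 69.  -65.5] z mm 37.23 F [-0.46  0.57  0.44] rot err (tool) [-0.0032  0.0004  0.008 ] grip 0.003 q [ 0.48  0.46 -0.43  1.69  0.21  1.04 -1.79]
t 7.95 frame xy mm [ 69. -65.] z mm 35.92 F [-0.45 -0.59  2.88] rot err (tool) [-0.0034  0.0006  0.0093] grip 0.009 q [ 0.48  0.46 -0.43  1.69  0.21  1.04 -1.79]
t 8.05 frame xy mm [ 69.1 -65. ] z mm 35.02 F [-1.04 -0.08  2.51] rot err (tool) [-0.0033  0.0005  0.0098] grip 0.005 q [ 0.48  0.46 -0.43  1.69  0.22  1.03 -1.79]
t 8.15 frame xy mm [ 69.2 -65.1] z mm 34.26 F [-2.37 -0.1   3.27] rot err (tool) [-0.0033  0.0004  0.01  ] grip 0.004 q [ 0.48  0.46 -0.43  1.69  0.22  1.03 -1.79]
t 8.25 frame xy mm [ 69.3 -65.2] z mm 33.52 F [-2.32  0.33  6.38] rot err (tool) [-0.0035  0.0002  0.0099] grip 0.004 q [ 0.48  0.46 -0.43  1.69  0.22  1.03 -1.79]
t 8.35 frame xy mm [ 69.3 -65.1] z mm 33.29 F [-4.41  1.76 10.53] rot err (tool) [-0.0037  0.0003  0.01  ] grip 0.004 q [ 0.48  0.47 -0.43  1.69  0.22  1.03 -1.79]
```

C gives: it sank from about 36.4 to 33.3 mm at 3–10 N, while the others held. Now I'll lift off gently and go over tab C.

```bash
python3 -m inch '0 0 -3 0 0 0 0; 0 0 -8 0 0 0 0; 0 0 -12 0 0 0 0; 0 30 -4 -0.003 0 0.01 0; 0 35 0 0 0 0 0; 0 8 0 0 0 0 0; 0 0 0 0 0 0 0'>/dev/null; python3 st.py
python3 - <<'E'
from h import *
im=cams.get_image('scene'); cv2.imwrite('pics/s1.png',cv2.resize(im[170:300,205:415,::-1],None,fx=3.5,fy=3.5,interpolation=cv2.INTER_CUBIC))
E
```

```text
t 9.05 frame xy mm [  72.2 -139. ] z mm 65.34 F [0.72 0.61 0.29] rot err (tool) [-0.0013 -0.0063  0.0021] grip 0.005 q [ 0.58  0.43 -0.41  1.66  0.19  1.08 -1.66]
```

View pics/s1.png

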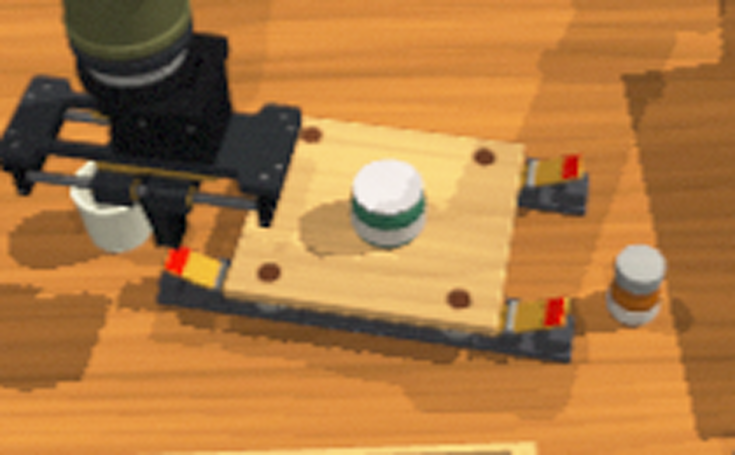

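The closed fingertip at about (170,240) hangs over tab C at about (190,265). The board, tin and goods look undisturbed, so I'll go down onto the tab.

```bash
python3 -m inch '-2 0 10 -0.001 -0.006 0 0; -1 0 7 0 0 0 0'>/dev/null; python3 st.py; python3 -m inch '0 0 2 0 0 0 0'>/dev/null; python3 st.py;  for i in 1 2 3 4; do python3 -m inch '0 0 2 0 0 0 0'>/dev/null; python3 st.py; done
```

```text
t 9.3 frame xy mm [  70.2 -136. ] z mm 48.65 F [0.66 0.15 0.22] rot err (tool) [-0.0012 -0.0024  0.0049] grip 0.006 q [ 0.57  0.45 -0.41  1.68  0.2   1.05 -1.67]
t 9.4 frame xy mm [  69.2 -134.4] z mm 45.17 F [0.52 0.07 0.68] rot err (tool) [-0.002  -0.0002  0.0068] grip 0.004 q [ 0.57  0.45 -0.41  1.68  0.2   1.05 -1.67]
t 9.5 frame xy mm [  68.8 -133.2] z mm 42.41 F [ 0.54  0.14 -0.59] rot err (tool) [-0.0027  0.0008  0.0084] grip 0.002 q [ 0.57  0.45 -0.41  1.68  0.2   1.05 -1.67]
t 9.6 frame xy mm [  68.6 -132.3] z mm 39.93 F [0.24 0.08 0.96] rot err (tool) [-0.0031  0.0013  0.0095] grip 0.01 q [ 0.57  0.46 -0.41  1.69  0.2   1.04 -1.67]
t 9.7 frame xy mm [  68.6 -131.8] z mm 37.64 F [-0.19  0.19 -0.18] rot err (tool) [-0.0032  0.0015  0.0102] grip 0.003 q [ 0.57  0.46 -0.41  1.69  0.2   1.04 -1.67]
t 9.8 frame xy mm [  68.8 -132. ] z mm 36.08 F [-1.98 -0.55  5.59] rot err (tool) [-0.0026  0.0013  0.0103] grip 0.0 q [ 0.57  0.46 -0.41  1.69  0.2   1.04 -1.68]
```

```bash
python3 -m inch '1 3 -5 -0.003 0.001 0.01 0; 1 6 0 0 0 0 0; 0 2 1 0 0 0 0'>/dev/null; python3 st.py;  for i in 1 2 3 4; do python3 -m inch '0 0.3 2.5 0 0 0 0'>/dev/null; python3 st.py; done
```

```text
t 10.1 frame xy mm [  71.4 -143.6] z mm 40.72 F [-0.89 -0.59 -0.12] rot err (tool) [ 0.0006 -0.0009 -0.0003] grip 0.006 q [ 0.58  0.46 -0.4   1.68  0.2   1.04 -1.67]
t 10.2 frame xy mm [  71.8 -144.6] z mm 38.46 F [0.03 0.47 2.15] rot err (tool) [ 0.0007 -0.0018 -0.0013] grip 0.008 q [ 0.58  0.46 -0.4   1.68  0.21  1.04 -1.67]
t 10.3 frame xy mm [  71.9 -145.3] z mm 36.24 F [-1.79 -1.09  3.12] rot err (tool) [ 0.001  -0.002  -0.0018] grip 0.004 q [ 0.58  0.46 -0.4   1.68  0.21  1.04 -1.67]
t 10.4 frame xy mm [  71.9 -145.9] z mm 33.9 F [-1.56 -0.04  2.71] rot err (tool) [ 0.0014 -0.0019 -0.002 ] grip 0.003 q [ 0.58  0.47 -0.4   1.68  0.21  1.03 -1.67]
t 10.5 frame xy mm [  71.9 -146.5] z mm 31.48 F [-0.73 -0.39  3.76] rot err (tool) [ 0.0018 -0.0019 -0.002 ] grip 0.005 q [ 0.58  0.47 -0.4   1.68  0.21  1.03 -1.67]
```

The tab is moving at around 3–4 N. I'll carry on to the stop, with a slight inward correction.

```bash
for i in 1 2 3 4 5; do python3 -m inch '-0.3 -1 2.2 0 0 0 0'>/dev/null; python3 st.py; done
```

```text
t 10.6 frame xy mm [  71.8 -146.8] z mm 29.32 F [-1.53 -3.    3.87] rot err (tool) [ 0.0035 -0.0025 -0.0026] grip 0.009 q [ 0.58  0.47 -0.4   1.69  0.21  1.02 -1.67]
t 10.7 frame xy mm [  71.8 -147. ] z mm 27.15 F [-0.24 -3.29  4.56] rot err (tool) [ 0.005  -0.0032 -0.0032] grip 0.007 q [ 0.58  0.47 -0.4   1.69  0.22  1.02 -1.68]
t 10.8 frame xy mm [  71.9 -147. ] z mm 24.98 F [-1.15 -3.39  4.08] rot err (tool) [ 0.0061 -0.004  -0.0039] grip 0.006 q [ 0.57  0.48 -0.4   1.69  0.22  1.01 -1.68]
t 10.9 frame xy mm [  72.  -146.7] z mm 23.41 F [-4.89 -1.82 18.33] rot err (tool) [ 0.0072 -0.0048 -0.0043] grip 0.002 q [ 0.57  0.48 -0.4   1.69  0.22  1.01 -1.68]
t 11.0 frame xy mm [  72.1 -146.7] z mm 23.29 F [-8.82 -2.52 22.12] rot err (tool) [ 0.009  -0.0052 -0.0049] grip 0.003 q [ 0.57  0.48 -0.4   1.69  0.22  1.01 -1.68]
```

The tab is on its stop: 23.3 mm with the force up to 22 N. I'll give one more firm push, then lift straight off, move clear and look.

```bash
python3 -m inch '0 0 2.5 0 0 0 0'; python3 st.py; python3 -m inch '0 0 -5 0 0 0 0; 0 0 -15 0 0 0 0; 0 0 -30 0 0 0 0; 0 0 -40 0 0 0 0; 0 0 -40 0 0 0 0; 0 40 -20 0 0 0 0; 0 45 0 0 0 0 0; 0 45 0 0 0 0 0; 0 45 0 0 0 0 0; 0 45 0 0 0 0 0; 0 45 0 0 0 0 0; 0 0 0 0 0 0 0; 0 0 0 0 0 0 0' >/dev/null; python3 st.py
python3 - <<'E'
from h import *
for n,b in (('scene',(170,300,205,415)),('top',(130,235,245,415))):
    im=cams.get_image(n)[:,:,::-1]; cv2.imwrite(f'pics/{n}2f.png',im); cv2.imwrite(f'pics/{n}2.png',cv2.resize(im[b[0]:b[1],b[2]:b[3]],None,fx=3.7,fy=3.7,interpolation=cv2.INTER_CUBIC))
E
```

```text
time: 11.1
position: [0.6044, -0.1888, 0.0233]
tool_rot: [3.114, -0.329, 0.006]
ft_force: [-7.1, 1.3, 21.2]
grip_width: 0.005
t 11.1 frame xy mm [  72.2 -146.8] z mm 23.29 F [-7.06  1.3  21.2 ] rot err (tool) [ 0.01   -0.0049 -0.005 ] grip 0.005 q [ 0.57  0.48 -0.4   1.69  0.22  1.01 -1.68]
t 12.4 frame xy mm [  75. -401.] z mm 179.17 F [1.23 1.29 0.44] rot err (tool) [-0.0079 -0.0065  0.0159] grip 0.007 q [ 0.86  0.48 -0.32  1.34  0.14  1.34 -1.22]
```

View pics/scene2.png

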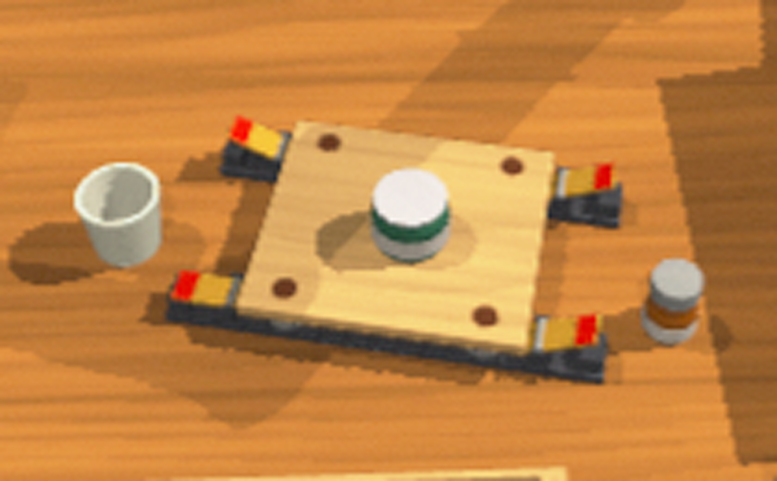

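View pics/top2.png

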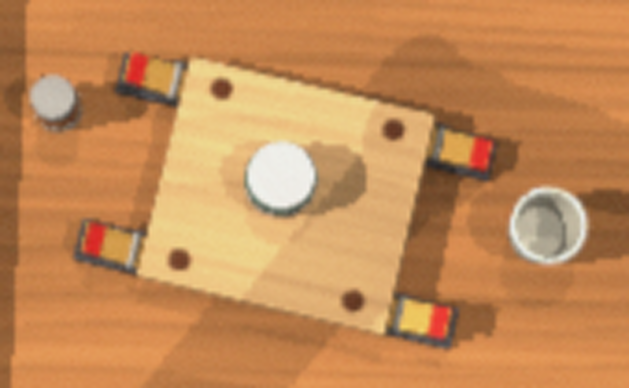

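Tab C (scene crop about (205,290)) now lies flat, and the other three are still raised. The board and tin look unchanged. I'll compare the marks before and after.

Run:
```python
from h import *
f=np.load('fit.npz');y=float(f['yaw']);c=f['c'];Rz=np.array([[np.cos(y),-np.sin(y)],[np.sin(y),np.cos(y)]])
def cen(im,u,r=4):
    u=np.round(u).astype(int); g=cv2.cvtColor(im,cv2.COLOR_BGR2GRAY)[u[1]-r:u[1]+r+1,u[0]-r:u[0]+r+1].astype(float)
    w=np.clip(g.max()*.75-g,0,None); Y,X=np.mgrid[-r:r+1,-r:r+1]; return u+np.array([(w*X).sum(),(w*Y).sum()])/w.sum()
tp=(np.array([[217,325],[273,95],[507,150],[452,381]])+.5)/5-.5+[250,135]
sp=(np.array([[513,99],[484,261],[267,231],[316,73]])+.5)/4-.5+[215,190]
for n,U in (('top',tp),('scene',sp)):
    a=cv2.imread(f'pics/{n}0.png');b=cv2.imread(f'pics/{n}2f.png')
    for l,u in zip('ABCD',U):
        print(n,l,((ray(n,cen(b,u),.036)-ray(n,cen(a,u),.036))[:2]@Rz*1e3).round(2))
    for nm,lo,hi in (('red',(0,190,120),(6,255,255)),('white',(0,0,170),(180,60,255))):
      for im,t in ((a,'before'),(b,'after')):
        m=cv2.inRange(cv2.cvtColor(im,cv2.COLOR_BGR2HSV),lo,hi); k,L,s,C=cv2.connectedComponentsWithStats(m)
        print(n,nm,t,[C[i].round(1).tolist() for i in range(1,k) if 15<s[i,4]<400 and 220<C[i][0]<410 and 135<C[i][1]<280])
```

```text
top A [0.02 0.  ]
top B [-0.01 -0.  ]
top C [0.   0.08]
top D [0.02 0.06]
top red before [[281.7, 148.1], [374.1, 170.0], [270.2, 194.4], [363.1, 216.5]]
top red after [[281.7, 148.1], [374.4, 171.0], [270.1, 194.2], [363.3, 216.3]]
top white before [[258.6, 155.6], [320.4, 176.7], [392.6, 191.1]]
top white after [[258.8, 155.7], [320.4, 176.9], [392.6, 191.6]]
scene A [0.04 0.04]
scene B [ 0.01 -0.02]
scene C [-0.03  0.08]
scene D [ 0.   -0.02]
scene red before [[269.9, 204.5], [367.5, 217.3], [255.4, 243.4], [363.0, 258.7]]
scene red after [[269.9, 204.5], [367.5, 217.5], [254.7, 246.3], [363.0, 258.7]]
scene white before [[236.0, 223.6], [315.5, 222.8], [387.9, 244.7]]
scene white after [[236.7, 224.3], [315.5, 222.8], [387.9, 244.8]]
```

```bash
python3 -c "
from bench import job
print(job.close_job())"
```

```text
the job is handed in; nothing more can be done
None
```

The loose corner is C (+x −y). I pressed its shim flat with the closed fingertips and handed the job in at about 12.5 s of robot time.

**Finding the corner:** I pressed the marks in the order D, A, B, C:

| Corner | Height under load | Force | Result |
|---|---|---|---|
| D | 36.4 mm | up to 19 N | sound |
| A | 36.4 mm | up to 17.6 N | sound |
| B | 36.5 mm | 9 N | sound |
| C | sank to 33.3 mm | 3–10 N | gives |

**Shim C:** An early touch landed about 8 mm inboard of the point, at 5.6 N, so I lifted off and shifted outward. The tab then went down at about 3–5 N and reached its stop at 23.3 mm (stated flat height 23.5 mm). The force there rose to 22 N.

**Last checks, with the arm clear:**
- **Board:** all four marks are within 0.1 mm of where they started, in both views.
- **Shims:** only tab C's stripe moved in the scene view. The other three tabs are still up.
- **Tin and spice jar:** both are within about 0.2 px of their starting positions.

**Readings that did not match, or were not checked:**
- **Sink at C:** it measured about 3 mm, not the stated 5 mm. My press was about 5 mm inboard of the mark, and the force had already passed 10 N.
- **Cup:** its image centre read 0.5–1 px different. I put that down to a change in shadow, because the fingertips stayed well clear of it.
- **Corner C afterwards:** I did not press it again once the shim was flat.
- **Jar, bowl and carton:** I did not measure these again.

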